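Level a loudspeaker platform with its thumbwheel foot and press the spirit level to bed it

ROBOT

A 6-joint arm with a two-finger parallel gripper is mounted at the origin on the work surface. World frame = base frame: x ahead of the robot, y to its left, z up, the work surface at z = 0. Lengths are in m, angles in rad, forces in N, time in s.
With the tool pointing down it reaches from about 0.375 to 0.9 m from the base axis. Payload 3.1 kg.
Tool frame: the origin (TCP) lies between the finger pads; the fingertips stand 17 mm ahead of it and the grasp point (between the pads) lies 2 mm behind it (robot.nose_length is the distance from the TCP to the fingertips, in m); z points along the fingers, y is the line along which they close (so a half turn about z gives the same grasp; the last joint's range is limited). The gripper opens to 87 mm and grips with 3 to 60 N. Pads are 19 mm wide; open, the fingers measure 117 mm over their backs; the gripper's body (75 mm by 190 mm) begins 51 mm behind the grasp point.
Start: joints at [1.063, 0.527, 1.433, -0, 1.181, -0.178], TCP at [0.202, 0.592, 0.24] pointing down, gripper open.
Joint ranges: [-3.08, 3.08], [-0.75, 2.2], [0.22, 2.44], [-1.43, 4.57], [0, 2.65], [-2.85, 2.85]. Speed limits (rad/s): [2.79, 2.79, 3.14, 3.14, 3.14, 3.14].

INTERFACE

Orientations are given as a unit quaternion [x, y, z, w].
In Python, from rig import robot, cams gives the robot as it stands.
- The arm moves only by the shell command python3 -m pendant 'ROWS' [FORCE]. ROWS is JSON, a list of rows, each an object with "jaw": the opening, from 0 (shut) to 1 (fully open); "linear": the shift along the tool's x, y, z in cm, a list of three; "twist": the turn about the tool's z in degrees. A call has 1 to 12 rows; each row shifts and turns the commanded pose from where the row before left it, along the tool's axes as they then stand; what a row does not reach is not made up. A row lasts 1/12 s, in which the tool goes at most 41.7 mm and 7.16 degrees, less where a joint would pass 70% of its speed; a pose out of reach is approached as far as the arm can. A call is refused whole if a number of a shift passes 4.17 or a number of a turn 7.16, either way. A call with a gripper value outside its range is refused whole. The fingers move at their own pace and stop on an object; FORCE is the grip in N (left out, the last holds). Time passes only in rows, so rows that do not move let the fingers close. It gives the time, the measured TCP pose, the force, the opening and the grip force at its end, in the units of the state.
- robot.get_obs(): the state, without advancing time (a new reading comes with each control period).
- cams.camera(name): name is "scene" or "top"; returns a dict with "color" (420x560x3 uint8, blue, green, red), "depth" (420x560 float32, m along the optical axis (not along the pixel's ray), 0 where there is no reading), "fov_y" (degrees; the focal length in pixels is half the picture's height over the tangent of half this angle, whatever the lens; pixels are square), "cx", "cy" (the principal point, pixels), "k1" (the pictures are not rectified: a ray, as slopes to the right and down, at radius r is drawn at 1 + k1 r^2 times it, then the intrinsics apply), "view" (4x4, takes a point from world to camera coordinates). Camera axes: x right, y down, z forward; pixel columns grow to the right and rows downward; lengths in m; the calibration is good to about 2 mm. A picture is of the moment at which its call begins.
- robot.hand_in(): hands the job in; it is judged then, once.
The state is a dict: "time": time; "q": joint angles; "joint_velocities": joint speeds; "joint_torque": joint torques, N m; "position": TCP position; "tool_rot": TCP orientation; "ft_force": force on the tool from outside, world axes, zero at the start; "moment": the same for the moment, N m; "grip_width": finger opening in m; "grip_force": force on a finger pad.
Only numpy, scipy, OpenCV 4.12 (cv2) and the standard library are available. Lean on these libraries where they do the work, as an engineer would, in place of code of your own. Each camera call takes 0.05 s, during which the arm holds its last target. There are 200 camera calls.

TASK

Lay the spirit level, vial upward, lengthwise on the middle of the loudspeaker platform and let go of it, then turn the knurled thumbwheel of the platform's adjustable foot until the bubble sits between the two lines. Finally press the spirit level down on the platform with the fingertips, lightly but firmly, so that the feet bed in with the bubble still between the lines, and finish while still pressing; leave everything else on the table where it is.

Things in the scene. Friction and masses are not known exactly. Their poses are not given: they have to be found in the camera images.
- level_mid (a point): spirit level: aluminium bar 200 long, 22 wide, 44 high, black end caps, 0.4 kg, standing on its lower edge. This point is its centre, 22 above its underside; x along its length, z up out of the vial. The yellow-green vial (52 long) lies along x in the middle of the top, its clear cover flush with the bar's top, so that all of the top may be pressed.
- bubble (a joint): bubble's offset from the vial's middle in m, positive to the level's +x end, at most +-0.0175. Pale, 14 mm long; black lines at +-10 mm, so it is between them within +-2.5 mm. It drifts to the higher end and settles in 1 to 1.5 s (no use while carried). On the platform it moves about 4.5 mm towards the wheel per rad of clockwise wheel turn.
- deck_top (a point): loudspeaker platform: white laminated plate 300 long, 220 wide, 26 thick, top 54 above the table, on three feet, cannot slide. This point is the centre of its top face; x runs along its 300 side towards the aluminium arm (50 wide, reaching 110 beyond the plate, 6 lower) with the adjustable foot, z up. Two fixed feet are under the other end. At the start the arm end is 0.6 to 1.3 mm too low.
- wheel (a point): middle of the steel knurled thumbwheel of the adjustable foot: 42 across, 26 high (15 to 41 above the plate), upright axis, 205 along x from the plate's centre, always 82 above the table. Clockwise seen from above raises the arm end (3 mm a turn); 1.3 to 2.7 rad clockwise are needed. Turns at 0.06 N m, stays where left. Axes are the platform's; they do not turn with it.
- bowl: green glass bowl, 140 across, 65 high; origin under its centre. Leave alone.
- ring_dish: small white ceramic ring dish, 84 across, 18 high; origin under its centre. Leave alone.
- phone_stand: bent steel phone stand, base 95 by 75, 110 high; origin under the middle of its base. Leave alone.
- remote: black remote control, 165 by 44 by 18; origin under its centre, x along it. Leave alone.
- candle_holder: brass candle holder, 68 across, 50 high; origin under its centre. Leave alone.
- mug: blue mug, 82 across, 92 high; origin under its centre. Leave alone.

How it is judged:
On the way, in this order (a step that is already met when the one before it is completed fails the run):
1. the spirit level lies lengthwise on the middle of the platform, let go (x of level_mid in the frame of deck_top between -0.06 and 0.06 m and y of level_mid in the frame of deck_top between -0.08 and 0.08 m and z of level_mid in the frame of deck_top between 0.016 and 0.028 m and angle between the x axis of level_mid and the x axis of deck_top, either way round below 0.21 rad and angle between level_mid's own z axis and vertical below 0.1 rad and contact force between the fingers and level below 0.1 N), for 0.3 s.
2. the thumbwheel has been turned until the platform is level, the spirit level still lying on it (x of level_mid in the frame of deck_top between -0.06 and 0.06 m and y of level_mid in the frame of deck_top between -0.08 and 0.08 m and z of level_mid in the frame of deck_top between 0.016 and 0.028 m and angle between the x axis of level_mid and the x axis of deck_top, either way round below 0.21 rad and angle between level_mid's own z axis and vertical below 0.1 rad and angle between deck_top's own z axis and vertical below 0.0009 rad), for 0.3 s.
At the end, for the whole second after the job is handed in: Level upright, lengthwise (12 degrees) on the plate, centre within 60 mm along and 80 mm across of the plate's; plate level to 0.9 mrad, bubble within 2.5 mm of the middle; fingers press the level with over 3 N, the level bears on the plate with 5 to 35 N, through the last second (all of step 2 and value of joint bubble between -0.0025 and 0.0025 m and contact force between the fingers and level above 3 N and contact force between level and deck between 5 and 35 N and linear speed of level below 0.02 m/s); the arm keeps its last pose, push and grip.
It fails at once if the level is dropped on the platform or pressed on it harder than 60 N (contact force between level and deck above 60 N).
It fails at once if something else on the table is shifted more than 25 mm (distance of any of bowl, ring_dish, phone_stand, remote, candle_holder, mug from where it was at the start of the episode above 0.025 m).
It fails at once if something else on the table is tipped (angle between any of bowl, ring_dish, phone_stand, remote, candle_holder, mug's own z axis and vertical above 0.35 rad).
It also fails if it takes over 72 s, if anything falls off the work surface, if the arm or the gripper's body presses on something with over 40 N, if the wrist force passes 120 N, or if a joint passes its speed limit or range.

## Working session

There is one attempt and no reset: what is moved stays moved. The work goes in short steps, Python scripts to look and compute and a shell command to move; the robot and the scene stay as the last step left them, time stands still between calls to the robot, and variables do not carry over. Pictures are saved under pics/ and viewed, at most 10 in all, crops included, and the job is handed in when it is done.

```bash
mkdir -p pics; ls; cat > h.py <<'E'
import numpy as np,cv2
from rig import robot,cams
def get(n):
    c=cams.camera(n);h,w=c['depth'].shape
    f=h/2/np.tan(np.radians(c['fov_y'])/2)
    c['K']=np.array([[f,0,c['cx']],[0,f,c['cy']],[0,0,1.]]);c['D']=np.array([c['k1'],0,0,0,0]);return c
def und(c,uv): return cv2.undistortPoints(np.array(uv,float).reshape(-1,1,2),c['K'],c['D']).reshape(-1,2)
def cloud(c):
    h,w=c['depth'].shape;v,u=np.mgrid[:h,:w]
    r=und(c,np.stack([u,v],-1)).reshape(h,w,2);d=c['depth']
    P=np.dstack([r[...,0]*d,r[...,1]*d,d,np.ones_like(d)])
    return (P@np.linalg.inv(c['view']).T)[...,:3]
def onz(c,uv,z):
    M=np.linalg.inv(c['view']);r=und(c,uv);d=np.c_[r,np.ones(len(r))]@M[:3,:3].T;o=M[:3,3]
    return o+d*((z-o[2])/d[:,2])[:,None]
def proj(c,p):
    V=c['view'];return cv2.projectPoints(np.array(p,float).reshape(-1,1,3),cv2.Rodrigues(V[:3,:3])[0],V[:3,3],c['K'],c['D'])[0].reshape(-1,2)
E
python3 - <<'E'
from h import *
a=get('top');b=get('scene')
np.savez('top0.npz',**{k:v for k,v in a.items()})
for n,c in(('top',a),('scene',b)):
    cv2.imwrite(f'pics/{n}0.png',c['color']);print(n,c['view'],c['K'],c['k1'])
print(robot.get_obs())
E
```

```text
pics
top [[ 4.03578311e-04 -9.99996152e-01  2.74463991e-03 -3.05590186e-02]
 [-9.92977364e-01 -7.25444060e-04 -1.18302274e-01  4.96714668e-01]
 [ 1.18303810e-01 -2.67762107e-03 -9.92973836e-01  1.52401375e+00]
 [ 0.00000000e+00  0.00000000e+00  0.00000000e+00  1.00000000e+00]] [[449.39201887   0.         277.48769413]
 [  0.         449.39201887 201.3445633 ]
 [  0.           0.           1.        ]] -0.10304447085862535
scene [[-0.35524034  0.93457589 -0.01929281  0.21752877]
 [ 0.65034762  0.2322723  -0.72325483 -0.25344832]
 [-0.67145534 -0.26947633 -0.6903117   1.4421705 ]
 [ 0.          0.          0.          1.        ]] [[400.86253204   0.         281.49352375]
 [  0.         400.86253204 214.10355444]
 [  0.           0.           1.        ]] -0.05723516517757329
{'time': 0.1, 'q': array([ 1.06351253e+00,  5.28379914e-01,  1.43373644e+00, -1.51667933e-05,
        1.18140625e+00, -1.78494186e-01]), 'joint_velocities': array([ 0.00197513, -0.00096487, -0.00251156,  0.00051493, -0.00050134,
        0.0018662 ]), 'joint_torque': array([-5.12365168e-04, -4.40989316e+01, -1.77151859e+01,  6.35411404e-02,
        5.34311926e-02, -4.30196269e-05]), 'position': array([0.20148285, 0.59098934, 0.23867733]), 'tool_rot': array([ 1.63652403e-01,  9.86517592e-01, -9.11160832e-04, -3.17829541e-04]), 'ft_force': array([ 0.26228364, -0.29499866,  0.43245478]), 'moment': array([-0.0170508 , -0.00935438,  0.03314974]), 'grip_force': 0.0, 'grip_width': 0.08703307406363951}
```

View pics/top0.png

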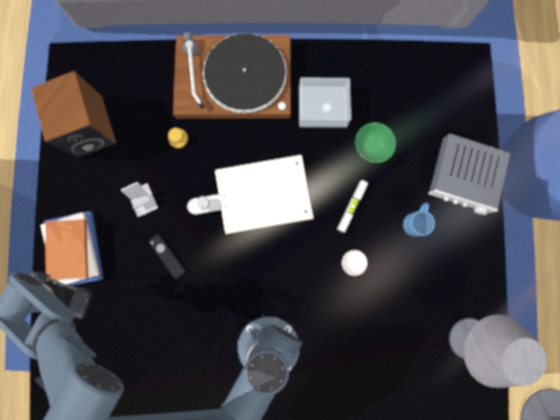

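View pics/scene0.png

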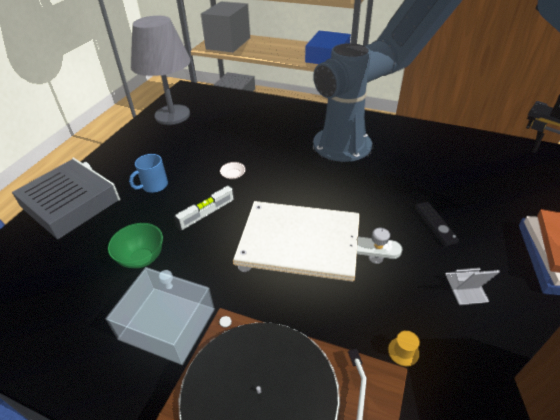

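The top view shows the level at about (353,206), the plate centred near (265,193), and the thumbwheel near (201,205), pointing to image left (+y). The bowl is at (376,142), the mug at (419,222) and the ring dish at (354,263). Next I'll measure the level and the platform.

```bash
cat > meas.py <<'E'
from h import *
def rect(P,m):
    p=P[m][:,:2].astype(np.float32);(c,s,a)=cv2.minAreaRect(p)
    b=cv2.boxPoints((c,s,a));e=[b[1]-b[0],b[2]-b[1]];e=max(e,key=np.linalg.norm)
    return np.round(c,4),np.round(s,4),round(float(np.degrees(np.arctan2(e[1],e[0]))),2)
def blob(mask,seed):
    n,l=cv2.connectedComponents(mask.astype(np.uint8));return l==l[seed[1],seed[0]]
E
python3 - <<'E'
from meas import *
for n,sl,sd,sw in(('top',(347,219),(265,193),(200,205)),('scene',(190,214),(300,240),(380,236))):
    c=get(n);P=cloud(c);z=P[...,2]
    print(n,'table z',np.median(z[(z<.02)&(z>-.02)]))
    for s,lo,hi in((sl,.034,.056),(sd,.044,.064)):
        m=(z>lo)&(z<hi);w=np.zeros_like(m);w[s[1]-45:s[1]+45,s[0]-70:s[0]+70]=1
        m&=w;
        if not m[s[1],s[0]]: print('seed off',P[s[1],s[0]]);
        m=blob(m,s);print(s,m.sum(),rect(P,m),np.median(z[m]))
        b=c['color'].min(2)
    print('deckcolor corners'); g=(c['color'].min(2)>150).astype(np.uint8);m=blob(g,sd)
    pts=np.argwhere(m)[:,::-1];Q=onz(c,pts,.054);print(rect(Q,slice(None)))
    g=(c['color'].min(2)>120);
    print('wheel px',P[sw[1]-6:sw[1]+7:3,sw[0]-9:sw[0]+10:3].round(3)[...,2], P[sw[1],sw[0]])
    # vial: yellow-green
    hsv=cv2.cvtColor(c['color'],cv2.COLOR_BGR2HSV);m=(hsv[...,0]>22)&(hsv[...,0]<45)&(hsv[...,1]>110)&(hsv[...,2]>110)
    w=np.zeros_like(m);w[sl[1]-45:sl[1]+45,sl[0]-50:sl[0]+50]=1;m&=w;pts=np.argwhere(m)[:,::-1]
    print('vial',len(pts),pts.mean(0),onz(c,[pts.mean(0)],.044))
    cv2.imwrite(f'pics/{n}_crop.png',0+cv2.resize(c['color'][sl[1]-60:sl[1]+60,sd[0]-100:sd[0]+140] if n=='top' else c['color'][160:290,160:420],None,fx=3,fy=3,interpolation=cv2.INTER_CUBIC))
E
```

```text
top table z 0.00013060906832129682
(347, 219) 349 (array([ 0.4801, -0.2888]), array([0.0226, 0.1998]), -26.66) 0.04352020323617811
(265, 193) 5779 (array([0.513 , 0.0622]), array([0.2225, 0.3921]), -79.95) 0.05342621295239347
deckcolor corners
(array([0.5104, 0.0718]), array([0.2257, 0.4193]), -79.92)
wheel px [[-0.004  0.047  0.04   0.094  0.095  0.095  0.047]
 [ 0.045  0.045  0.097  0.093  0.096  0.092  0.079]
 [ 0.049  0.046  0.096  0.091  0.088  0.099  0.085]
 [ 0.049  0.048  0.048  0.091  0.093  0.094  0.047]
 [ 0.049  0.04   0.048  0.05   0.045  0.039  0.038]] [0.47695381 0.22746519 0.09124178]
vial 53 [353.49056604 205.62264151] [[ 0.48040993 -0.2911231   0.044     ]]
scene table z 9.519929448609243e-05
(190, 214) 436 (array([ 0.4865, -0.2887]), array([0.0265, 0.2021]), -27.08) 0.041935761177136543
(300, 240) 7440 (array([0.5236, 0.0331]), array([0.2237, 0.333 ]), -79.87) 0.05295077220692468
deckcolor corners
(array([0.5214, 0.0738]), array([0.2305, 0.4094]), -79.92)
wheel px [[-0.001  0.091  0.094  0.094  0.097  0.092 -0.002]
 [ 0.002  0.094  0.093  0.094  0.097  0.094  0.094]
 [-0.001  0.093  0.095  0.095  0.094  0.094  0.092]
 [ 0.046  0.083  0.092  0.093  0.093  0.094  0.083]
 [ 0.047  0.076  0.081  0.082  0.083  0.079  0.049]] [0.50009598 0.21843531 0.09497359]
vial 89 [205.05617978 202.71910112] [[ 0.48900259 -0.2831041   0.044     ]]
```

View pics/top_crop.png

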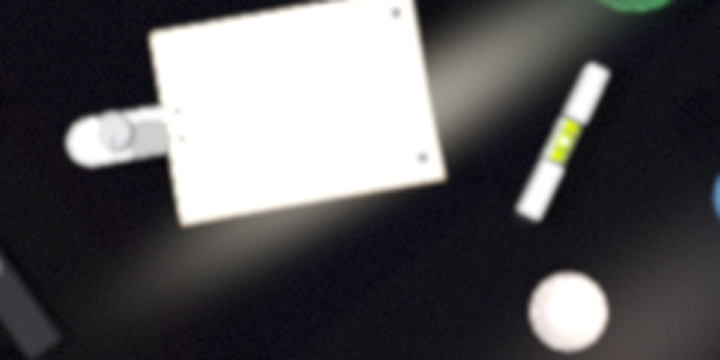

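```bash
python3 - <<'E'
from h import *
c=get('top')
uv=np.array([(415,2),(445,180),(183,222),(150,32)])/3+[165,159]
Q=onz(c,uv,.054);print('top',Q.round(4),Q.mean(0).round(4));
for e in(Q[3]-Q[0],Q[2]-Q[1],Q[0]-Q[1],Q[3]-Q[2]):print(np.linalg.norm(e[:2]),np.degrees(np.arctan2(e[1],e[0])))
d=np.array([np.cos(np.radians(100.1)),np.sin(np.radians(100.1))])
print('wheel from deck',Q.mean(0)[:2]+.205*d, 'wheel seen',onz(c,[np.array([115,131])/3+[165,159]],.095))
s=get('scene');P=cloud(s);z=P[...,2]
m=(z>.086)&(z<.1);m[:225]=0;m[250:]=0;m[:,:365]=0;m[:,395:]=0
q=P[m][:,:2];print('wheel scene',cv2.minEnclosingCircle(q.astype(np.float32)),q.mean(0))
P=cloud(c);z=P[...,2];m=(z>.084)&(z<.105);m[:190]=0;m[220:]=0;m[:,:185]=0;m[:,220:]=0
q=P[m][:,:2];print('wheel top',cv2.minEnclosingCircle(q.astype(np.float32)),q.mean(0))
# scene deck corners via hull
p=np.array([(257,204),(361,210),(358,275),(238,262)]);Q=onz(s,p,.054);print('scene',Q.round(4),Q.mean(0))
for n,cc in(('t',c),('s',s)):print(n,proj(cc,[[.2,.592,.23]]),proj(cc,[[.4801,-.2888,.044],[.512,.0345,.054]]))
E
```

```text
top [[ 0.6385 -0.1192  0.054 ]
 [ 0.4336 -0.1517  0.054 ]
 [ 0.386   0.1437  0.054 ]
 [ 0.6033  0.1847  0.054 ]] [0.5154 0.0144 0.054 ]
0.30590299459512293 96.59393015071394
0.2992896892657269 99.16410903240882
0.20741364282482683 9.029997059092853
0.2212072733662462 10.671767487223885
wheel from deck [0.47940656 0.21619191] wheel seen [[0.48433532 0.21586406 0.095     ]]
wheel scene ((0.49033036828041077, 0.21962468326091766), 0.022470105439424515) [0.4936193  0.21960012]
wheel top ((0.4847470819950104, 0.22015167772769928), 0.022043950855731964) [0.48381078 0.21883312]
scene [[ 0.4534 -0.1336  0.054 ]
 [ 0.3792  0.1486  0.054 ]
 [ 0.6034  0.192   0.054 ]
 [ 0.6643 -0.0936  0.054 ]] [0.5250633 0.0283592 0.054    ]
t [[ 71.20045577 291.07212752]] [[352.81976218 205.71215931]
 [258.49740458 196.03140264]]
s [[554.81342736 154.26661778]] [[204.81037192 200.35538032]
 [306.9609293  232.57633471]]
```

```bash
python3 -m pendant '[{"jaw":1,"linear":[0,0,0],"twist":0},{"jaw":1,"linear":[0,-4,0],"twist":0}]' 25
```

```text
time: 0.47
position: [0.1923, 0.5598, 0.2397]
tool_rot: [0.164, 0.986, 0.005, 0.002]
ft_force: [0.9, 1.0, -0.0]
grip_width: 0.0867
grip_force: 0.0
```

```bash
python3 -m pendant '[{"jaw":1,"linear":[-3.5,-2.0,0],"twist":0},{"jaw":1,"linear":[-3.5,-2.0,0],"twist":0},{"jaw":1,"linear":[-3.5,-2.0,0],"twist":0},{"jaw":1,"linear":[-3.5,-2.0,0],"twist":0},{"jaw":1,"linear":[-3.5,-2.0,0],"twist":0},{"jaw":1,"linear":[-3.5,-2.0,0],"twist":0},{"jaw":1,"linear":[-3.5,-2.0,0],"twist":0},{"jaw":1,"linear":[-3.5,-2.0,0],"twist":0},{"jaw":1,"linear":[-3.5,-2.0,0],"twist":0},{"jaw":1,"linear":[-3.5,-2.0,0],"twist":0},{"jaw":1,"linear":[-3.5,-2.0,0],"twist":0}]'
cat > go.py <<'E'
import sys,numpy as np
from rig import robot
from scipy.spatial.transform import Rotation as R
# usage: x y z yaw_of_tool_y(deg): prints tool-frame shift cm and twist needed
o=robot.get_obs();r=R.from_quat(o['tool_rot']);t=np.array(sys.argv[1:4],float)
y=r.apply([0,1,0]);yaw=np.degrees(np.arctan2(y[1],y[0]))
tw=-((float(sys.argv[4])-yaw+180)%360-180)
print('t',o['time'],'pos',o['position'].round(4),'yaw',yaw.round(2),'tilt',r.apply([0,0,1]).round(3),'F',o['ft_force'].round(2),'w',round(o['grip_width'],4),'q6',o['q'][5].round(2))
s=r.inv().apply(t-o['position'])*100
print('shift cm',s.round(2),'norm',np.linalg.norm(s).round(2),'rows',np.linalg.norm(s)/4.17,'twist',tw)
E
python3 go.py .4835 -.2885 .24 63.3
```

```text
time: 1.38
position: [0.4833, 0.2194, 0.2398]
tool_rot: [0.164, 0.986, 0.0, 0.0]
ft_force: [0.5, 0.9, 0.2]
grip_width: 0.0868
grip_force: 0.0
t 1.3833 pos [0.4833 0.2194 0.2398] yaw 71.15 tilt [ 0.  0. -1.] F [0.5  0.88 0.23] w 0.0868 q6 -1.03
shift cm [-1.643e+01 -4.806e+01 -3.000e-02] norm 50.79 rows 12.180016943691353 twist 7.846996132298841
```

```bash
python3 -m pendant '[{"jaw":1,"linear":[-1.3,-3.8,0],"twist":0},{"jaw":1,"linear":[-1.3,-3.8,0],"twist":0},{"jaw":1,"linear":[-1.3,-3.8,0],"twist":0},{"jaw":1,"linear":[-1.3,-3.8,0],"twist":0},{"jaw":1,"linear":[-1.3,-3.8,0],"twist":0},{"jaw":1,"linear":[-1.3,-3.8,0],"twist":0},{"jaw":1,"linear":[-1.3,-3.8,0],"twist":0},{"jaw":1,"linear":[-1.3,-3.8,0],"twist":0},{"jaw":1,"linear":[-1.3,-3.8,0],"twist":0},{"jaw":1,"linear":[-1.3,-3.8,0],"twist":0},{"jaw":1,"linear":[-1.3,-3.8,0],"twist":0},{"jaw":1,"linear":[-1.3,-3.8,0],"twist":0}]' >/dev/null
python3 -m pendant '[{"jaw":1,"linear":[-0.4,-1.2,0],"twist":4},{"jaw":1,"linear":[-0.4,-1.2,0],"twist":3.9},{"jaw":1,"linear":[0,0,0],"twist":0},{"jaw":1,"linear":[0,0,0],"twist":0}]' 
python3 go.py .4835 -.2885 .12 63.3
```

```text
time: 2.72
position: [0.4813, -0.2863, 0.2394]
tool_rot: [0.231, 0.973, 0.0, -0.0]
ft_force: [-0.4, -0.3, -1.1]
grip_width: 0.0871
grip_force: 0.0
t 2.7167 pos [ 0.4813 -0.2863  0.2394] yaw 63.27 tilt [-0.     0.001 -1.   ] F [-0.43 -0.33 -1.1 ] w 0.0871 q6 -1.84
shift cm [-0.3  -0.1  11.94] norm 11.95 rows 2.8646148232524795 twist -0.026433670810206422
```

```bash
python3 -m pendant '[{"jaw":1,"linear":[-0.3,-0.1,4],"twist":0},{"jaw":1,"linear":[0,0,4],"twist":0},{"jaw":1,"linear":[0,0,4],"twist":0},{"jaw":1,"linear":[0,0,4],"twist":0},{"jaw":1,"linear":[0,0,2.5],"twist":0},{"jaw":1,"linear":[0,0,1.5],"twist":0},{"jaw":1,"linear":[0,0,0.6],"twist":0},{"jaw":1,"linear":[0,0,0],"twist":0}]' 20
python3 - <<'E'
from h import *
c=get('scene');cv2.imwrite('pics/s1.png',cv2.resize(c['color'][120:270,110:310],None,fx=3,fy=3,interpolation=cv2.INTER_CUBIC))
E
```

```text
time: 3.38
position: [0.4832, -0.2865, 0.0323]
tool_rot: [0.23, 0.973, 0.001, -0.001]
ft_force: [-0.3, -0.8, 0.6]
grip_width: 0.0871
grip_force: 0.0
```

View pics/s1.png

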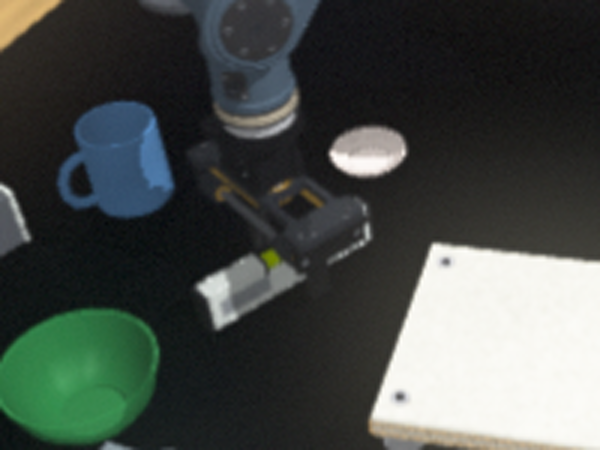

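The open fingers straddle the level, with its free end at crop (210,300), so I'll close and lift.

```bash
python3 -m pendant '[{"jaw":0,"linear":[0,0,0],"twist":0},{"jaw":0,"linear":[0,0,0],"twist":0},{"jaw":0,"linear":[0,0,0],"twist":0},{"jaw":0,"linear":[0,0,0],"twist":0},{"jaw":0,"linear":[0,0,0],"twist":0},{"jaw":0,"linear":[0,0,0],"twist":0},{"jaw":0,"linear":[0,0,0],"twist":0},{"jaw":0,"linear":[0,0,0],"twist":0}]' 25
python3 -m pendant '[{"jaw":0,"linear":[0,0,-1],"twist":0},{"jaw":0,"linear":[0,0,-2],"twist":0},{"jaw":0,"linear":[0,0,-3],"twist":0},{"jaw":0,"linear":[0,0,-3],"twist":0},{"jaw":0,"linear":[0,0,-2],"twist":0},{"jaw":0,"linear":[0,0,-1],"twist":0},{"jaw":0,"linear":[0,0,0],"twist":0}]'
python3 go.py .52 .018 .15 10.1
```

```text
time: 4.1
position: [0.4837, -0.2884, 0.0336]
tool_rot: [0.231, 0.973, -0.0, 0.0]
ft_force: [-0.2, 0.5, 0.2]
grip_width: 0.0414
grip_force: 0.0
time: 4.68
position: [0.485, -0.2893, 0.1564]
tool_rot: [0.231, 0.973, -0.001, 0.003]
ft_force: [1.4, -0.3, -0.4]
grip_width: 0.0018
grip_force: 0.0
t 4.6833 pos [ 0.485  -0.2893  0.1564] yaw 63.27 tilt [ 0.004 -0.004 -1.   ] F [ 1.36 -0.26 -0.37] w 0.0018 q6 -1.84
shift cm [10.7  29.03  0.54] norm 30.94 rows 7.4196449563062 twist 53.16868070872724
```

The fingers close slowly, at about 70 mm/s, and I lifted before they were shut. I'll check where the level is now.

```bash
python3 -m pendant '[{"jaw":1,"linear":[0,0,0],"twist":0}]' >/dev/null; python3 - <<'E'
from meas import *
for n,s in (('top',(353,205)),('scene',(205,203))):
    c=get(n);P=cloud(c);z=P[...,2];m=(z>.03)&(z<.056);w=np.zeros_like(m);w[s[1]-40:s[1]+40,s[0]-40:s[0]+40]=1;m&=w
    k,l,st,ce=cv2.connectedComponentsWithStats(m.astype(np.uint8))
    for i in range(1,k):
        if st[i,4]>40:print(n,st[i],rect(P,l==i))
    if n=='scene':cv2.imwrite('pics/s2.png',cv2.resize(c['color'][120:270,110:310],None,fx=3,fy=3,interpolation=cv2.INTER_CUBIC))
E
```

```text
scene [173 186  61  38 497] (array([ 0.4857, -0.2893]), array([0.0263, 0.2014]), -26.74)
scene [239 228   6  15  46] (array([ 0.5771, -0.1246]), array([0.0535, 0.0134]), 24.42)
```

View pics/s2.png

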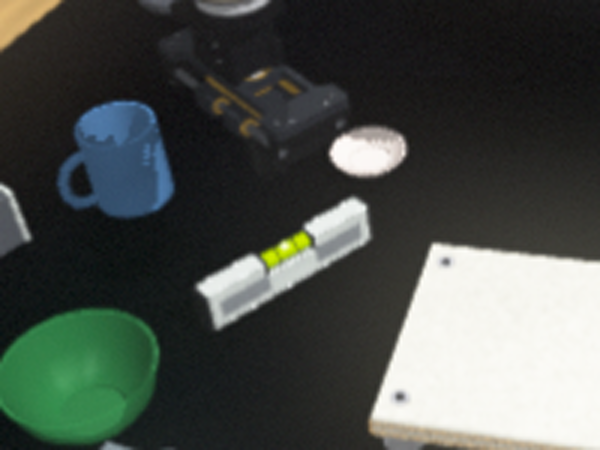

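The level is still upright and in the same place (vial at crop (287,247)). I'll reopen, go down and regrip.

```bash
python3 -m pendant '[{"jaw":0.7,"linear":[0,0,0],"twist":0},{"jaw":0.7,"linear":[0,0,0],"twist":0},{"jaw":0.7,"linear":[0,0,0],"twist":0},{"jaw":0.7,"linear":[0,0,0],"twist":0},{"jaw":0.7,"linear":[0,0,2],"twist":0},{"jaw":0.7,"linear":[0,0,2],"twist":0},{"jaw":0.7,"linear":[0,0,1.5],"twist":0},{"jaw":0.7,"linear":[0,0,0],"twist":0},{"jaw":0.7,"linear":[0,0,0],"twist":0},{"jaw":0.7,"linear":[0,0,0],"twist":0}]'
python3 go.py .4845 -.2892 .032 63.3
```

```text
time: 5.7
position: [0.4842, -0.2887, 0.0991]
tool_rot: [0.231, 0.973, -0.0, 0.0]
ft_force: [0.1, -0.3, 0.2]
grip_width: 0.0606
grip_force: 0.0
t 5.7 pos [ 0.4842 -0.2887  0.0991] yaw 63.26 tilt [ 0.001 -0.001 -1.   ] F [ 0.1  -0.31  0.23] w 0.0606 q6 -1.84
shift cm [-0.04 -0.03  6.71] norm 6.71 rows 1.6084131539411457 twist -0.037450673678108615
```

```bash
python3 -m pendant '[{"jaw":0.7,"linear":[0,0,2.5],"twist":0},{"jaw":0.7,"linear":[0,0,2.5],"twist":0},{"jaw":0.7,"linear":[0,0,1.7],"twist":0},{"jaw":0,"linear":[0,0,0],"twist":0},{"jaw":0,"linear":[0,0,0],"twist":0},{"jaw":0,"linear":[0,0,0],"twist":0},{"jaw":0,"linear":[0,0,0],"twist":0},{"jaw":0,"linear":[0,0,0],"twist":0},{"jaw":0,"linear":[0,0,0],"twist":0},{"jaw":0,"linear":[0,0,0],"twist":0},{"jaw":0,"linear":[0,0,0],"twist":0},{"jaw":0,"linear":[0,0,0],"twist":0}]' 25
```

```text
time: 6.7
position: [0.4841, -0.289, 0.0324]
tool_rot: [0.231, 0.973, -0.001, 0.001]
ft_force: [-1.4, -1.4, 6.7]
grip_width: 0.0218
grip_force: 25.0
```

```bash
python3 -m pendant '[{"jaw":0,"linear":[0,0,-1],"twist":0},{"jaw":0,"linear":[0,0,-2],"twist":0},{"jaw":0,"linear":[0,0,-3],"twist":0},{"jaw":0,"linear":[0,0,-3],"twist":0},{"jaw":0,"linear":[0,0,-2],"twist":0},{"jaw":0,"linear":[0,0,0],"twist":0}]'
python3 go.py .52 .018 .14 10.1
```

```text
time: 7.2
position: [0.4856, -0.2895, 0.1454]
tool_rot: [0.231, 0.973, -0.002, 0.003]
ft_force: [0.7, -1.2, -4.3]
grip_width: 0.0217
grip_force: 25.0
t 7.2 pos [ 0.4856 -0.2895  0.1454] yaw 63.27 tilt [ 0.006 -0.005 -1.   ] F [ 0.71 -1.22 -4.28] w 0.0217 q6 -1.84
shift cm [10.76 29.01  0.42] norm 30.95 rows 7.421509151390509 twist 53.16587297202314
```

Weight −4 N confirms the level is held. Next I'll translate, then twist.

```bash
python3 -m pendant '[{"jaw":0,"linear":[0.7,1.9,0],"twist":0},{"jaw":0,"linear":[1.1,2.9,0],"twist":0},{"jaw":0,"linear":[1.3,3.5,0],"twist":0},{"jaw":0,"linear":[1.3,3.5,0],"twist":0},{"jaw":0,"linear":[1.3,3.5,0],"twist":0},{"jaw":0,"linear":[1.3,3.5,0],"twist":0},{"jaw":0,"linear":[1.3,3.5,0],"twist":0},{"jaw":0,"linear":[1.1,2.9,0],"twist":0},{"jaw":0,"linear":[0.8,2.2,0],"twist":0},{"jaw":0,"linear":[0.5,1.4,0],"twist":0}]'
python3 -m pendant '[{"jaw":0,"linear":[0,0,0],"twist":3},{"jaw":0,"linear":[0,0,0],"twist":6},{"jaw":0,"linear":[0,0,0],"twist":7},{"jaw":0,"linear":[0,0,0],"twist":7},{"jaw":0,"linear":[0,0,0],"twist":7},{"jaw":0,"linear":[0,0,0],"twist":7},{"jaw":0,"linear":[0,0,0],"twist":7},{"jaw":0,"linear":[0,0,0],"twist":6},{"jaw":0,"linear":[0,0,0],"twist":3.2},{"jaw":0,"linear":[0,0,0],"twist":0},{"jaw":0,"linear":[0,0,0],"twist":0}]'
python3 go.py .52 .018 .086 10.1
```

```text
time: 8.03
position: [0.5158, 0.0203, 0.1398]
tool_rot: [0.23, 0.973, 0.0, -0.002]
ft_force: [-0.1, -0.5, -5.1]
grip_width: 0.0218
grip_force: 25.0
time: 8.95
position: [0.5166, 0.0173, 0.1402]
tool_rot: [0.642, 0.767, -0.001, -0.001]
ft_force: [-0.1, -0.3, -3.7]
grip_width: 0.0219
grip_force: 25.0
t 8.95 pos [0.5166 0.0173 0.1402] yaw 10.15 tilt [-0.003  0.001 -1.   ] F [-0.07 -0.27 -3.68] w 0.0219 q6 -0.36
shift cm [-0.    0.37  5.42] norm 5.43 rows 1.3030736706335089 twist 0.0472947129194381
```

```bash
python3 -m pendant '[{"jaw":0,"linear":[0,0.3,1.5],"twist":0},{"jaw":0,"linear":[0,0,2],"twist":0},{"jaw":0,"linear":[0,0,1],"twist":0},{"jaw":0,"linear":[0,0,0.3],"twist":0},{"jaw":0,"linear":[0,0,0.2],"twist":0},{"jaw":0,"linear":[0,0,0.1],"twist":0},{"jaw":0,"linear":[0,0,0],"twist":0},{"jaw":0,"linear":[0,0,0],"twist":0}]'
python3 -m pendant '[{"jaw":0,"linear":[0,0,0.1],"twist":0},{"jaw":0,"linear":[0,0,0],"twist":0},{"jaw":0,"linear":[0,0,0],"twist":0}]'
```

```text
time: 9.62
position: [0.5212, 0.0175, 0.0912]
tool_rot: [0.642, 0.766, 0.0, 0.001]
ft_force: [-0.1, 0.2, -4.6]
grip_width: 0.022
grip_force: 25.0
time: 9.87
position: [0.5209, 0.0175, 0.0899]
tool_rot: [0.642, 0.766, 0.0, 0.0]
ft_force: [-0.3, -0.5, -6.4]
grip_width: 0.0218
grip_force: 25.0
```

```bash
python3 -m pendant '[{"jaw":0,"linear":[0,0,0.15],"twist":0},{"jaw":0,"linear":[0,0,0.1],"twist":0},{"jaw":0,"linear":[0,0,0],"twist":0}]'
python3 -m pendant '[{"jaw":0,"linear":[0,0,0.1],"twist":0},{"jaw":0,"linear":[0,0,0],"twist":0}]'
```

```text
time: 10.12
position: [0.5206, 0.0176, 0.0869]
tool_rot: [0.642, 0.766, -0.0, -0.0]
ft_force: [-0.4, -0.1, -4.3]
grip_width: 0.0215
grip_force: 25.0
time: 10.28
position: [0.5208, 0.0176, 0.0862]
tool_rot: [0.642, 0.766, 0.0, 0.0]
ft_force: [-0.0, 0.1, -3.0]
grip_width: 0.0218
grip_force: 25.0
```

```bash
python3 -m pendant '[{"jaw":0,"linear":[0,0,0.1],"twist":0},{"jaw":0,"linear":[0,0,0],"twist":0},{"jaw":0,"linear":[0,0,0],"twist":0}]'
```

```text
time: 10.53
position: [0.5208, 0.0176, 0.0861]
tool_rot: [0.642, 0.766, 0.0, 0.0]
ft_force: [-1.3, 1.2, 6.3]
grip_width: 0.0216
grip_force: 25.0
```

```bash
python3 -m pendant '[{"jaw":0.6,"linear":[0,0,0],"twist":0},{"jaw":0.6,"linear":[0,0,0],"twist":0},{"jaw":0.6,"linear":[0,0,0],"twist":0},{"jaw":0.6,"linear":[0,0,0],"twist":0},{"jaw":0.6,"linear":[0,0,-1.5],"twist":0},{"jaw":0.8,"linear":[0,0,-2.5],"twist":0},{"jaw":0.8,"linear":[0,0,-3],"twist":0},{"jaw":0.8,"linear":[0,0,-2],"twist":0},{"jaw":0.8,"linear":[0,0,0],"twist":0}]'
python3 go.py .487 .219 .16 100.1
```

```text
time: 11.28
position: [0.5236, 0.0171, 0.1789]
tool_rot: [0.642, 0.766, 0.002, 0.004]
ft_force: [0.9, -0.1, 0.2]
grip_width: 0.0672
grip_force: 0.0
t 11.2833 pos [0.5236 0.0171 0.1789] yaw 10.07 tilt [ 0.009 -0.002 -1.   ] F [ 0.89 -0.13  0.19] w 0.0672 q6 -0.36
shift cm [20.52 -0.09  1.83] norm 20.6 rows 4.940900919139118 twist -90.02939005000286
```

```bash
python3 -m pendant '[{"jaw":0.8,"linear":[2.5,0,0],"twist":0},{"jaw":0.8,"linear":[3.8,0,0],"twist":0},{"jaw":0.8,"linear":[3.8,0,0],"twist":0},{"jaw":0.8,"linear":[3.8,0,0],"twist":0},{"jaw":0.8,"linear":[3.8,0,0],"twist":0},{"jaw":0.8,"linear":[2.8,0,0],"twist":0},{"jaw":0.8,"linear":[0,0,0],"twist":-7},{"jaw":0.8,"linear":[0,0,0],"twist":-7},{"jaw":0.8,"linear":[0,0,0],"twist":-7},{"jaw":0.8,"linear":[0,0,0],"twist":-7},{"jaw":0.8,"linear":[0,0,0],"twist":-7},{"jaw":0.8,"linear":[0,0,0],"twist":-7}]' >/dev/null
python3 -m pendant '[{"jaw":0.8,"linear":[0,0,0],"twist":-7},{"jaw":0.8,"linear":[0,0,0],"twist":0},{"jaw":0.8,"linear":[0,0,0],"twist":0}]'
python3 go.py .487 .219 .082 60
python3 - <<'E'
from meas import *
s=get('scene');t=get('top')
a=s['color'][190:290,220:420];b=t['color'][150:250,180:340]
cv2.imwrite('pics/w1.png',np.vstack([cv2.resize(a,(640,320),interpolation=cv2.INTER_CUBIC),cv2.resize(b[:70],(640,280),interpolation=cv2.INTER_CUBIC)]))
for n,c,zz in(('s',s,(225,250,365,395)),('t',t,(190,220,185,220))):
    P=cloud(c);z=P[...,2];m=np.zeros(z.shape,bool);m[zz[0]:zz[1],zz[2]:zz[3]]=1;m&=(z>.086)&(z<.1)
    if m.sum()>5:print(n,m.sum(),cv2.minEnclosingCircle(P[m][:,:2].astype(np.float32)))
E
```

```text
time: 12.53
position: [0.4846, 0.2193, 0.1743]
tool_rot: [0.268, 0.963, -0.0, -0.001]
ft_force: [-0.7, -0.0, -0.2]
grip_width: 0.0696
grip_force: 0.0
t 12.5333 pos [0.4846 0.2193 0.1743] yaw 58.88 tilt [-0.001 -0.    -1.   ] F [-0.65 -0.03 -0.25] w 0.0696 q6 -0.81
shift cm [-0.23  0.11  9.23] norm 9.24 rows 2.214651402703915 twist -1.1247841086637322
s 180 ((0.4907486140727997, 0.21909676492214203), 0.021211471408605576)
```

View pics/w1.png

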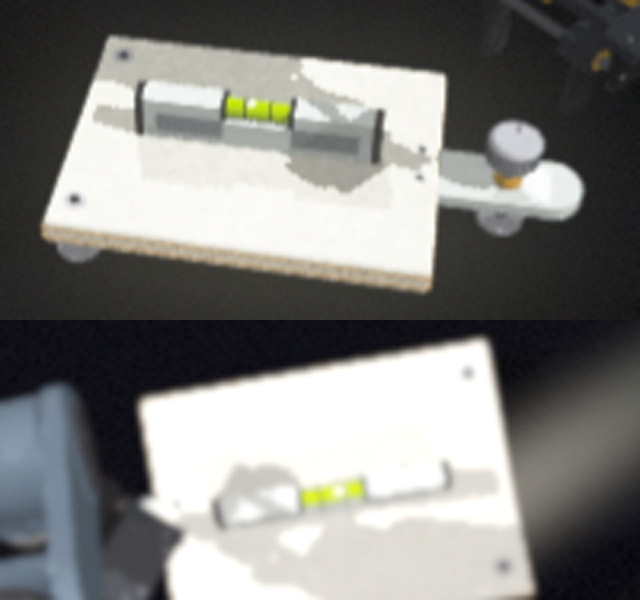

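The level lies in the middle of the plate, with the bubble left of the vial's middle in the scene picture (crop (252,107)), away from the wheel. Next I'll grip the wheel.

```bash
python3 -m pendant '[{"jaw":0.8,"linear":[-0.25,0.1,3],"twist":0},{"jaw":0.8,"linear":[0,0,3],"twist":0},{"jaw":0.8,"linear":[0,0,2.2],"twist":0},{"jaw":0.8,"linear":[0,0,1],"twist":0},{"jaw":0.4,"linear":[0,0,0],"twist":0},{"jaw":0.4,"linear":[0,0,0],"twist":0},{"jaw":0.4,"linear":[0,0,0],"twist":0},{"jaw":0.4,"linear":[0,0,0],"twist":0},{"jaw":0.4,"linear":[0,0,0],"twist":0},{"jaw":0.4,"linear":[0,0,0],"twist":0},{"jaw":0.4,"linear":[0,0,0],"twist":0}]' 15
python3 go.py .4875 .219 .081 60
```

```text
time: 13.55
position: [0.4878, 0.2183, 0.0842]
tool_rot: [0.266, 0.964, -0.0, 0.001]
ft_force: [-0.8, -4.4, 6.6]
grip_width: 0.0413
grip_force: 15.0
t 13.55 pos [0.4878 0.2183 0.0842] yaw 59.12 tilt [ 0.001 -0.001 -1.   ] F [-0.85 -4.43  6.61] w 0.0413 q6 -0.82
shift cm [0.06 0.05 0.32] norm 0.33 rows 0.07934843164526488 twist -0.877441576922223
```

```bash
cat > bub.py <<'E'
from h import *
from scipy.optimize import least_squares
import sys
# rectified strip of vial, x toward wheel (deck +x, yaw 100.1), 0.5 mm/px, avg of several frames
d=np.array([np.cos(np.radians(100.1)),np.sin(np.radians(100.1))]);nrm=np.array([-d[1],d[0]])
C0=np.array([.5208,.0176])
xs=np.arange(-50,50.01,.5)/1000;ys=np.arange(-20,20.01,.5)/1000
def strip(c,C):
    g=np.array([[*(C+x*d+y*nrm),.098] for y in ys for x in xs])
    q=proj(c,g).astype(np.float32).reshape(len(ys),len(xs),2)
    return cv2.remap(c['color'],q[...,0],q[...,1],cv2.INTER_CUBIC).astype(float)
def run(name,n=4):
    acc=0
    for _ in range(n):
        c=get(name);acc=acc+c['color'].astype(np.float32)/n
    c['color']=acc
    S=strip(c,C0);G=S[...,1]-S[...,0]  # green minus blue: high on vial, low on bubble/metal
    G=np.clip(G,0,None);row=G.sum(1);yc=int(round((row*np.arange(len(row))).sum()/row.sum()))
    p=G[yc-6:yc+7].mean(0);b=S[yc-6:yc+7].mean(0).mean(-1)
    return S,p,ys[yc]*1000,S[yc-6:yc+7].mean(0)
if __name__=='__main__':
    out=[]
    for nm in('scene','top'):
        S,p,yc,prof=run(nm);out.append(cv2.resize(np.clip(S,0,255).astype(np.uint8),None,fx=3.5,fy=3.5))
        print(nm,'row',yc);
        for i in range(20,181,3):print(f"{xs[i]*1000:.1f}:{p[i]:.0f}/{prof[i,0]:.0f},{prof[i,1]:.0f}",end=' ')
        print()
    cv2.imwrite(sys.argv[1],np.vstack(out))
E
python3 bub.py pics/b1.png
```

```text
scene row -6.0
-40.0:2/242,244 -38.5:2/243,244 -37.0:2/243,245 -35.5:2/243,245 -34.0:2/244,246 -32.5:2/243,246 -31.0:3/247,250 -29.5:2/216,218 -28.0:0/150,148 -26.5:12/92,104 -25.0:47/70,117 -23.5:131/41,173 -22.0:203/21,224 -20.5:215/14,229 -19.0:214/13,227 -17.5:213/14,226 -16.0:216/11,226 -14.5:215/11,226 -13.0:213/15,228 -11.5:176/33,209 -10.0:109/56,166 -8.5:69/98,167 -7.0:82/133,215 -5.5:73/165,239 -4.0:69/172,241 -2.5:97/142,239 -1.0:145/88,233 0.5:182/46,228 2.0:208/18,226 3.5:216/10,226 5.0:218/8,227 6.5:215/12,227 8.0:211/16,228 9.5:165/35,200 11.0:116/52,168 12.5:147/42,190 14.0:199/25,225 15.5:207/21,228 17.0:209/19,227 18.5:208/19,227 20.0:210/17,227 21.5:211/15,226 23.0:210/17,226 24.5:179/29,209 26.0:129/46,175 27.5:60/68,128 29.0:13/99,112 30.5:1/164,164 32.0:3/225,228 33.5:3/240,243 35.0:3/244,247 36.5:3/242,245 38.0:3/242,245 39.5:3/240,243 
top row 3.5
-40.0:0/255,255 -38.5:0/255,255 -37.0:0/255,255 -35.5:0/256,256 -34.0:0/257,256 -32.5:0/254,255 -31.0:1/251,252 -29.5:3/241,243 -28.0:4/223,227 -26.5:12/200,212 -25.0:42/163,204 -23.5:79/129,207 -22.0:125/91,217 -20.5:157/71,228 -19.0:182/56,238 -17.5:195/47,242 -16.0:193/50,244 -14.5:185/58,243 -13.0:166/75,241 -11.5:132/106,238 -10.0:98/138,236 -8.5:65/173,238 -7.0:49/195,243 -5.5:39/210,250 -4.0:36/217,253 -2.5:45/209,254 -1.0:61/193,254 0.5:84/168,252 2.0:119/130,249 3.5:150/97,247 5.0:174/70,244 6.5:181/61,242 8.0:180/58,238 9.5:172/60,232 11.0:164/63,227 12.5:164/62,226 14.0:169/60,229 15.5:178/57,235 17.0:185/54,239 18.5:192/50,243 20.0:196/48,244 21.5:194/48,242 23.0:191/48,240 24.5:173/59,232 26.0:144/75,218 27.5:107/99,206 29.0:63/134,197 30.5:31/165,195 32.0:7/196,203 33.5:4/212,216 35.0:3/226,229 36.5:2/231,233 38.0:3/232,235 39.5:3/232,235
```

View pics/b1.png

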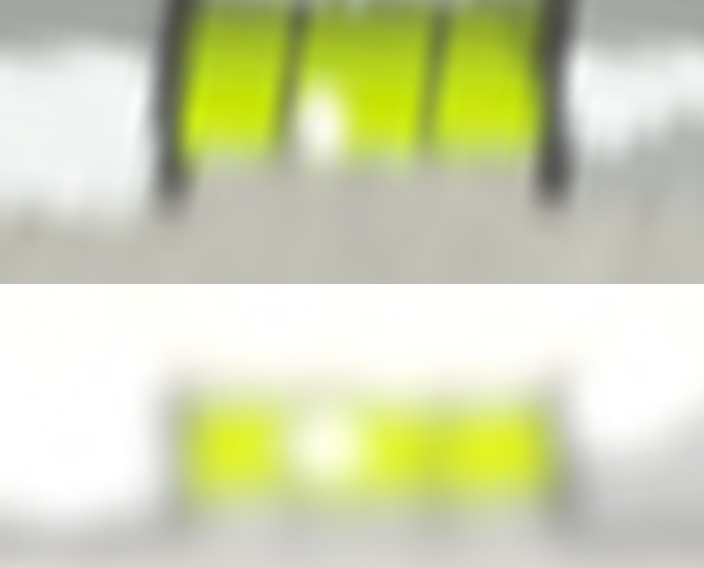

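The top view gives the cleanest reading. Bubble centre is at −4.8 and vial middle at +2.1, so the offset is about −6.9 mm, or roughly 85° clockwise. I'll turn 72° first.

```bash
cat > off.py <<'E'
from bub import *
def off(nm):
    S,p,yc,prof=run(nm,4);X=xs*1000
    pk=np.percentile(p,90)
    i=np.where(p>pk*.5)[0];f=lambda a,b:X[a]+(pk*.5-p[a])/(p[b]-p[a])*(X[b]-X[a])
    L,R=f(i[0]-1,i[0]),f(i[-1],i[-1]+1)
    # bubble: blue-channel (pale) weighted centroid inside vial
    m=(X>L+5)&(X<R-5);b=prof[:,0]-np.median(prof[m,0]);t=m&(b>.5*b[m].max())
    x=X[t];print(nm,'vial',round(L,1),round(R,1),'bubble ends',x[0],x[-1],'offset',round((x[0]+x[-1])/2-(L+R)/2,2), 'centroid',round((x*b[t]).sum()/b[t].sum()-(L+R)/2,2))
off('top');off('scene')
E
python3 off.py
python3 -m pendant '[{"jaw":0.4,"linear":[0,0,0],"twist":3},{"jaw":0.4,"linear":[0,0,0],"twist":6},{"jaw":0.4,"linear":[0,0,0],"twist":7},{"jaw":0.4,"linear":[0,0,0],"twist":7},{"jaw":0.4,"linear":[0,0,0],"twist":7},{"jaw":0.4,"linear":[0,0,0],"twist":7},{"jaw":0.4,"linear":[0,0,0],"twist":7},{"jaw":0.4,"linear":[0,0,0],"twist":7},{"jaw":0.4,"linear":[0,0,0],"twist":7},{"jaw":0.4,"linear":[0,0,0],"twist":7},{"jaw":0.4,"linear":[0,0,0],"twist":5},{"jaw":0.4,"linear":[0,0,0],"twist":2}]'
python3 -m pendant '[{"jaw":0.4,"linear":[0,0,0],"twist":0},{"jaw":0.4,"linear":[0,0,0],"twist":0},{"jaw":0.4,"linear":[0,0,0],"twist":0},{"jaw":0.4,"linear":[0,0,0],"twist":0},{"jaw":0.4,"linear":[0,0,0],"twist":0},{"jaw":0.4,"linear":[0,0,0],"twist":0},{"jaw":0.4,"linear":[0,0,0],"twist":0},{"jaw":0.4,"linear":[0,0,0],"twist":0},{"jaw":0.4,"linear":[0,0,0],"twist":0},{"jaw":0.4,"linear":[0,0,0],"twist":0},{"jaw":0.4,"linear":[0,0,0],"twist":0},{"jaw":0.4,"linear":[0,0,0],"twist":0}]'
python3 go.py .4875 .219 .081 -15;python3 off.py
```

```text
top vial -23.0 27.9 bubble ends -9.5 1.5 offset -6.44 centroid -6.48
scene vial -23.9 26.5 bubble ends -8.5 -1.5 offset -6.28 centroid -6.14
time: 15.35
position: [0.4875, 0.2182, 0.0842]
tool_rot: [0.783, 0.622, -0.0, 0.001]
ft_force: [-1.5, -5.1, 6.8]
grip_width: 0.0411
grip_force: 15.0
time: 16.35
position: [0.4875, 0.2182, 0.0842]
tool_rot: [0.782, 0.623, -0.0, 0.0]
ft_force: [-1.2, -5.1, 6.2]
grip_width: 0.0414
grip_force: 15.0
t 16.35 pos [0.4875 0.2182 0.0842] yaw -12.94 tilt [ 0.    -0.001 -1.   ] F [-1.16 -5.07  6.16] w 0.0414 q6 0.44
shift cm [ 0.08 -0.02  0.32] norm 0.33 rows 0.07926106779622928 twist 2.063561437813945
top vial -23.0 27.5 bubble ends -4.0 6.5 offset -1.02 centroid -1.06
scene vial -24.1 26.2 bubble ends -2.5 3.5 offset -0.57 centroid -0.56
```

```bash
python3 -m pendant '[{"jaw":0.4,"linear":[0,0,0],"twist":4},{"jaw":0.4,"linear":[0,0,0],"twist":5},{"jaw":0.4,"linear":[0,0,0],"twist":2},{"jaw":0.4,"linear":[0,0,0],"twist":0},{"jaw":0.75,"linear":[0,0,0],"twist":0},{"jaw":0.75,"linear":[0,0,0],"twist":0},{"jaw":0.75,"linear":[0,0,0],"twist":0},{"jaw":0.75,"linear":[0,0,0],"twist":0},{"jaw":0.75,"linear":[0,0,0],"twist":0},{"jaw":0.75,"linear":[0,0,-2],"twist":0},{"jaw":0.75,"linear":[0,0,-3.5],"twist":0},{"jaw":0.75,"linear":[0,0,-3.5],"twist":0}]'
python3 -m pendant '[{"jaw":0,"linear":[0,0,0],"twist":0},{"jaw":0,"linear":[0,0,0],"twist":0},{"jaw":0,"linear":[0,0,0],"twist":0},{"jaw":0,"linear":[0,0,0],"twist":0},{"jaw":0,"linear":[0,0,0],"twist":0},{"jaw":0,"linear":[0,0,0],"twist":0},{"jaw":0,"linear":[0,0,0],"twist":0},{"jaw":0,"linear":[0,0,0],"twist":0},{"jaw":0,"linear":[0,0,0],"twist":0},{"jaw":0,"linear":[0,0,0],"twist":0},{"jaw":0,"linear":[0,0,0],"twist":0},{"jaw":0,"linear":[0,0,0],"twist":0}]' 10
python3 off.py; python3 go.py .5208 .0176 .16 10.1
python3 - <<'E'
from bub import *
# level centre from vial in both views at z .098
for nm in('top','scene'):
    S,p,yc,_=run(nm,2);print(nm,yc)
E
```

```text
time: 17.75
position: [0.4864, 0.2188, 0.1727]
tool_rot: [0.838, 0.545, -0.002, -0.001]
ft_force: [0.3, 0.3, -0.1]
grip_width: 0.0648
grip_force: 0.0
time: 18.75
position: [0.4876, 0.219, 0.1731]
tool_rot: [0.838, 0.545, 0.0, 0.0]
ft_force: [-0.1, 0.1, -0.7]
grip_width: 0.0013
grip_force: 0.0
top vial -23.2 27.6 bubble ends -2.5 7.5 offset 0.33 centroid 0.31
scene vial -23.9 26.8 bubble ends -1.5 4.5 offset 0.06 centroid 0.04
t 19.15 pos [0.4876 0.219  0.1731] yaw -23.94 tilt [ 0.  0. -1.] F [-0.09  0.32  0.01] w 0.0004 q6 0.63
shift cm [-17.06  11.2    1.31] norm 20.45 rows 4.903829518760302 twist -34.04108046278532
top 2.5
scene -5.5
```

```bash
python3 -m pendant '[{"jaw":0,"linear":[-1.7,1.1,0],"twist":0},{"jaw":0,"linear":[-3,2,0],"twist":0},{"jaw":0,"linear":[-3.1,2,0],"twist":0},{"jaw":0,"linear":[-3.1,2,0],"twist":0},{"jaw":0,"linear":[-3.1,2,0],"twist":0},{"jaw":0,"linear":[-3.1,2.1,0],"twist":0},{"jaw":0,"linear":[0,0,0],"twist":-7},{"jaw":0,"linear":[0,0,0],"twist":-7},{"jaw":0,"linear":[0,0,0],"twist":-7},{"jaw":0,"linear":[0,0,0],"twist":-7},{"jaw":0,"linear":[0,0,0],"twist":-6},{"jaw":0,"linear":[0,0,0],"twist":0}]'
python3 -m pendant '[{"jaw":0,"linear":[0,0,0],"twist":0},{"jaw":0,"linear":[0,0,0],"twist":0}]'
python3 go.py .522 .0176 .115 10.1
```

```text
time: 20.35
position: [0.5206, 0.0171, 0.173]
tool_rot: [0.642, 0.767, -0.0, -0.0]
ft_force: [-0.5, 0.2, 0.6]
grip_width: 0.0003
grip_force: 0.0
time: 20.52
position: [0.5206, 0.0173, 0.1731]
tool_rot: [0.643, 0.766, 0.0, 0.0]
ft_force: [-0.1, 0.4, -0.4]
grip_width: 0.0002
grip_force: 0.0
t 20.5167 pos [0.5206 0.0173 0.1731] yaw 9.94 tilt [ 0. -0. -1.] F [-0.12  0.38 -0.38] w 0.0002 q6 -0.36
shift cm [0.01 0.14 5.81] norm 5.81 rows 1.3928137066554744 twist -0.1636441430262323
```

```bash
python3 -m pendant '[{"jaw":0,"linear":[0,0.1,2],"twist":0},{"jaw":0,"linear":[0,0,2],"twist":0},{"jaw":0,"linear":[0,0,0.9],"twist":0},{"jaw":0,"linear":[0,0,0.3],"twist":0},{"jaw":0,"linear":[0,0,0.2],"twist":0},{"jaw":0,"linear":[0,0,0],"twist":0},{"jaw":0,"linear":[0,0,0],"twist":0}]'
python3 -m pendant '[{"jaw":0,"linear":[0,0,0.1],"twist":0},{"jaw":0,"linear":[0,0,0.05],"twist":0},{"jaw":0,"linear":[0,0,0],"twist":0},{"jaw":0,"linear":[0,0,0],"twist":0}]'
```

```text
time: 21.1
position: [0.5221, 0.0173, 0.1197]
tool_rot: [0.642, 0.766, 0.0, 0.001]
ft_force: [-0.4, -0.3, 0.8]
grip_width: 0.0003
grip_force: 0.0
time: 21.43
position: [0.5217, 0.0174, 0.1178]
tool_rot: [0.642, 0.766, 0.0, 0.0]
ft_force: [-0.1, 0.5, -0.0]
grip_width: 0.0006
grip_force: 0.0
```

```bash
python3 -m pendant '[{"jaw":0,"linear":[0,0,0.1],"twist":0},{"jaw":0,"linear":[0,0,0.1],"twist":0},{"jaw":0,"linear":[0,0,0],"twist":0},{"jaw":0,"linear":[0,0,0],"twist":0}]'
python3 -m pendant '[{"jaw":0,"linear":[0,0,0.05],"twist":0},{"jaw":0,"linear":[0,0,0.05],"twist":0},{"jaw":0,"linear":[0,0,0],"twist":0}]'
```

```text
time: 21.77
position: [0.5215, 0.0174, 0.1154]
tool_rot: [0.642, 0.766, -0.0, -0.0]
ft_force: [-1.4, 0.5, 1.1]
grip_width: 0.0001
grip_force: 0.0
time: 22.02
position: [0.5215, 0.0174, 0.1154]
tool_rot: [0.642, 0.766, -0.0, 0.0]
ft_force: [-2.1, -0.9, 6.5]
grip_width: 0.0001
grip_force: 3.6
```

The press force is building. Where I'm pressing hides the vial, so I'll lift and press 45 mm off the vial (plate −x side) to keep the bubble visible in the scene camera.

```bash
python3 -m pendant '[{"jaw":0,"linear":[0,0,-0.7],"twist":0},{"jaw":0,"linear":[0,0,-0.7],"twist":0},{"jaw":0,"linear":[-2,0,0],"twist":0},{"jaw":0,"linear":[-2.5,0,0],"twist":0},{"jaw":0,"linear":[0,0,0],"twist":0},{"jaw":0,"linear":[0,0,0.7],"twist":0},{"jaw":0,"linear":[0,0,0.3],"twist":0},{"jaw":0,"linear":[0,0,0.2],"twist":0},{"jaw":0,"linear":[0,0,0.1],"twist":0},{"jaw":0,"linear":[0,0,0],"twist":0},{"jaw":0,"linear":[0,0,0],"twist":0}]'
python3 -m pendant '[{"jaw":0,"linear":[0,0,0.1],"twist":0},{"jaw":0,"linear":[0,0,0.05],"twist":0},{"jaw":0,"linear":[0,0,0],"twist":0},{"jaw":0,"linear":[0,0,0],"twist":0}]'
```

```text
time: 22.93
position: [0.5287, -0.026, 0.1154]
tool_rot: [0.642, 0.767, -0.0, -0.001]
ft_force: [-1.9, 1.2, 2.4]
grip_width: 0.0005
grip_force: 1.1
time: 23.27
position: [0.5288, -0.026, 0.1154]
tool_rot: [0.642, 0.767, -0.0, -0.001]
ft_force: [-4.1, 1.5, 13.4]
grip_width: 0.0003
grip_force: 6.3
```

13 N press; I'll let the bubble settle and read it.

```bash
python3 -m pendant '[{"jaw":0,"linear":[0,0,0],"twist":0},{"jaw":0,"linear":[0,0,0],"twist":0},{"jaw":0,"linear":[0,0,0],"twist":0},{"jaw":0,"linear":[0,0,0],"twist":0},{"jaw":0,"linear":[0,0,0],"twist":0},{"jaw":0,"linear":[0,0,0],"twist":0},{"jaw":0,"linear":[0,0,0],"twist":0},{"jaw":0,"linear":[0,0,0],"twist":0},{"jaw":0,"linear":[0,0,0],"twist":0},{"jaw":0,"linear":[0,0,0],"twist":0},{"jaw":0,"linear":[0,0,0],"twist":0},{"jaw":0,"linear":[0,0,0],"twist":0}]'
python3 off.py
python3 - <<'E'
from h import *
c=get('scene');cv2.imwrite('pics/f.png',cv2.resize(c['color'][170:290,220:420],None,fx=3.5,fy=3.5,interpolation=cv2.INTER_CUBIC))
E
```

```text
time: 24.27
position: [0.5287, -0.026, 0.1153]
tool_rot: [0.642, 0.767, -0.0, -0.001]
ft_force: [-4.0, 1.9, 12.7]
grip_width: 0.0008
grip_force: 6.3bub.py:19: RuntimeWarning: Mean of empty slice.
  p=G[yc-6:yc+7].mean(0);b=S[yc-6:yc+7].mean(0).mean(-1)
  ret = um.true_divide(
bub.py:20: RuntimeWarning: Mean of empty slice.
  return S,p,ys[yc]*1000,S[yc-6:yc+7].mean(0)
Traceback (most recent call last):
  File "off.py", line 10, in <module>
    off('top');off('scene')
    ~~~^^^^^^^
  File "off.py", line 6, in off
    L,R=f(i[0]-1,i[0]),f(i[-1],i[-1]+1)
          ~^^^
IndexError: index 0 is out of bounds for axis 0 with size 0
```

View pics/f.png

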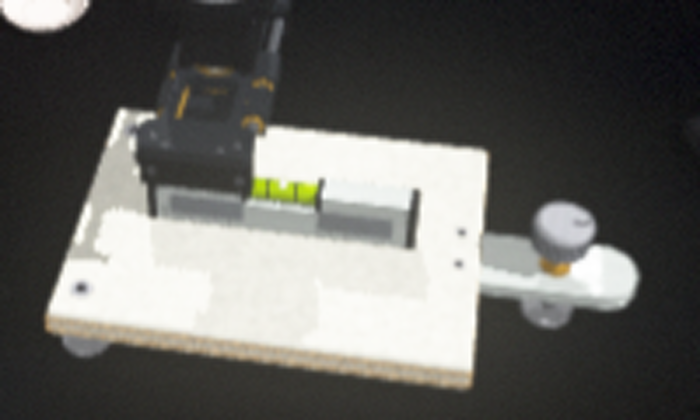

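The tool presses left of the vial, and the bubble (crop (284,186)) shows between the lines. I'll get the number from the scene camera.

```bash
sed -i "s/^off('top').*/off('scene')/" off.py; python3 off.py; python3 go.py .5 0 .1 10|head -1
```

```text
scene vial -19.3 26.1 bubble ends -0.5 4.5 offset -1.4 centroid -1.47
t 24.7167 pos [ 0.5287 -0.026   0.1154] yaw 10.09 tilt [-0.001  0.001 -1.   ] F [-3.89  1.47 12.84] w 0.0004 q6 -0.44
```

With the occluded left end corrected (vial middle about 1.2), the offset is about +0.7 mm, which is between the lines. The press is a steady 13 N, so I'll hand in.

```bash
python3 -c "
from rig import robot
print(robot.hand_in())"
```

```text
the job is handed in; nothing more can be done
None
```

The job is handed in: the level lies on the middle of the platform, the thumbwheel is turned about 83° clockwise, the bubble reads about +0.7 mm (limit ±2.5), and the fingertips are still pressing with about 13 N; no verdict was returned.

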